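# Pin, close and latch a plate stack in its clamp

### The arm

A 7-joint arm with a two-finger parallel gripper is mounted at the origin on a cart in front of the work surface, level with it; the furniture and walls round the work are solid. World frame = base frame: x ahead of the robot, y to its left, z up, the work surface at z = 0. Lengths are in mm, angles in rad, forces in N, time in s.
With the tool pointing down it reaches from about 350 to 900 mm from the base axis. Payload 19.9 kg.
Tool frame: the origin (TCP) lies between the finger pads; the fingertips stand 25 mm ahead of it and the grasp point (between the pads) lies 6 mm ahead of it; z points along the fingers, x is the direction in which the jaws open and shut, and the axes are right-handed (so a half turn about z gives the same grasp; the last joint's range is limited). The gripper opens to 94 mm and grips with 3 to 60 N. Pads are 16 mm wide; open, the fingers measure 119 mm over their backs; the gripper's body (75 mm by 177 mm) begins 78 mm behind the grasp point.
Start: joints at [1.208, 0.417, -0.01, 1.614, 0.005, 1.111, -0.053], TCP at [197.666, -592.899, 230.425] pointing down, gripper open.
Joint ranges: [-2.81, 2.81], [-0.39, 2.02], [-1.27, 1.25], [0.06, 2.57], [-1.19, 4.33], [0.19, 2], [-2.82, 2.82]. Speed limits (rad/s): [1.89, 1.89, 2.39, 2.39, 3.01, 3.01, 3.01].

### API

Orientations are given as a unit quaternion [w, x, y, z].
In Python, from workcell import arm gives the robot as it stands.
- The arm moves only by the shell command python3 -m handwheel 'ROWS'. ROWS is a JSON object of lists of equal length, an entry for each row: "delta_pos": the shift along the world's x, y, z in units of 60 mm (1.0 is 60 mm), a list of three; "rot": the turn, a rotation vector about the world's x, y, z in degrees, a list of three; "claw": the finger opening in mm, from 0 to 94. In form: {"delta_pos": [[dx, dy, dz], ...], "rot": [[ax, ay, az], ...], "claw": [claw, ...]}. A call has 1 to 20 rows; each row is the pose to reach, as a shift and turn from the pose commanded when the call began; what a row does not reach only later rows make up. A row lasts 1/8 s, in which the tool goes at most 62.5 mm and 10.7 degrees, less where a joint would pass 70% of its speed; a pose out of reach is approached as far as the arm can. A call with a gripper value outside its range is refused whole. The fingers move at their own pace and stop on an object; the grip force is fixed at half the most. Time passes only in rows, so rows that repeat a pose let the fingers close. It gives the time, the measured TCP pose, the force and the opening at its end, in the units of the state.
- arm.get_obs(): the state, without advancing time (a new reading comes with each control period).
- arm.capture(name): name is "scene" or "top" or "wrist"; returns the picture (420x560x3 uint8, red, green, blue); there is no depth.
- arm.camera_model(name): a dict with "K" (3x3 intrinsics, pixels), "rvec" (rotation vector, rad) and "tvec" (3), from world to camera coordinates, as OpenCV has them. Camera axes: x right, y down, z forward; pixel columns grow to the right and rows downward; lengths in mm; the calibration is good to about 2 mm. A picture is of the moment at which its call begins: read the wrist's pose just before it. camera_model takes no time and is no camera call; for the wrist camera it gives the pose at the moment of the call.
- arm.finish_job(): hands the job in, once; it reports no verdict.
The state is a dict: "t": time; "joint_positions": joint angles; "qd": joint speeds; "joint_efforts": joint torques, N m; "tcp_pos": TCP position; "tcp_rot": TCP orientation; "contact_force": force on the tool from outside, world axes, zero at the start; "torque": the same for the moment, N m; "opening": finger opening in mm.
Only numpy, scipy, OpenCV 4.12 (cv2) and the standard library are available. Lean on these libraries where they do the work, as an engineer would, in place of code of your own. Each camera call takes 0.05 s, during which the arm holds its last target. There are 200 camera calls.

### The job

Build the flow-cell plate stack in the clamp: pull the clamp's blue flap all the way down, lay every coloured plate that is on the desk between the guide posts on top of the metal plate already in the clamp, then drive both tapered pins from their stand down through the stacked holes, one in each row, until their heads are down on the top plate, so that they pull all the plates into line with the bed. Then push the flap back up, hook the latch loop over the keeper on the flap, and press the red lever flat. Do not knock the beaker over or push it away.

Things in the scene. Friction and masses are not known exactly. Their poses are not given: they have to be found in the camera images.
- bed (a point): Centre of the top face of the clamp's aluminium bed, 56 mm above the desk; fixed. Axes: x to the clamp's rear (flap in front), y left, z up; clamp offsets are along these from here. Bed x -35..+60, y -56..+56 mm; the latch rail left of it is 36 mm higher. Six 6 mm guide posts, 47 mm tall, at x +-31, y +-38 and x 10, y +-53 leave the centred stack (long side along y) 5 mm play all round.
- hole_left (a point): Mouth of the left bore in the bed (18 mm diameter, 56 mm deep), at x 0, y +28 mm from bed.
- hole_right (a point): Mouth of the right bore in the bed (same), at x 0, y -28 mm from bed.
- flap (a joint): Blue bottom-hinged flap at the clamp's front: 0 = closed, upright; 1.5 = fully down towards the robot. Hinge line along y at x -40, z -10 mm from bed. Stiff (0.16 N m), stays where left; the latch draws in the last bit. Closed, its lip overhangs the stack's front edge 51 mm above the bed, so plates go in only with the flap down, and it closes only on an aligned stack.
- flap_handle (a point): Middle of the steel bow handle's bar (10 mm diameter, 62 mm long along y), 120 mm from the hinge line; closed it is at x -40, y +15, z +110 mm from bed. It stands 53 mm clear of the flap's top edge on a post at each end, so fingers can pinch it from above, closing along x, at any flap angle. It moves on a circle about the hinge line.
- keeper_top (a point): Top of the steel keeper, an upright hook (18 mm wide, 7 mm thick) on the flap's left part, leaning 0.2 rad forward; flap closed: x -42, y +88, z +58 mm from bed. A ledge 20 mm lower carries the loop's bar. Axes as bed when closed; they turn with the flap. Hooked means the bar lies in front of the keeper (-x side), on or near the ledge.
- lever (a joint): Red latch lever (60 mm long, 20 mm wide along y, 6 mm thick): 0 = flat, pointing to the clamp's rear; 1.57 = upright; 1.95 = end stop, leaning forward. Stiff (0.12 N m), stays where left. Pivot axis along y at x 0, y +88, z +46 mm from bed. The loop is pivoted on it 12 mm from that axis, so pressing it flat draws the loop about 14 mm rearward, with a spring.
- lever_tip (a point): Point on the lever's upper face (the face that looks up when flat), 10 mm short of its tip, 50 mm from the pivot; pinch its 20 mm width (along y) or push there.
- loop_bar (a point): Middle of the loop's cross bar (8 mm diameter, 44 mm long along y), 58 mm from the loop's pivot on the lever. At the start the loop stands about upright on light friction, its tab up to 165 mm above the bed; lowered forward past 45 degrees it falls on the ledge. With lever at 1.6 or more and flap within 0.1 of closed, swinging the loop forward about its pivot brings the bar down in front of the keeper.
- loop_tab (a point): Centre of the grip end of the loop's red pull tab (22 mm wide along y, 8 mm thick, 42 mm long), 28 mm beyond the bar in line with the loop, 86 mm from the loop's pivot. Pinch the 22 mm width (closing along y): the loop can turn between the fingers.
- plate_base_center (a point): Centre of the bare-metal plate that already lies in the clamp, a few mm and degrees out of line. 46 mm (its x) by 90 mm (its y) by 10 mm thick, 120 g, with two 18 mm through holes at its y +28 and -28 mm. All plates are alike and symmetric; with the flap down the middle of both long sides is free for fingers between the guide posts.
- plate_a_center (a point): Centre of the blue plate (46 x 90 x 10 mm, as the metal one), lying flat on the desk. May be absent.
- plate_b_center (a point): Centre of the yellow plate (same size). May be absent.
- plate_c_center (a point): Centre of the green plate (same size). May be absent.
- pin_1_head (a point): Centre of the orange head (24 mm diameter, 44 mm high) of a tapered steel pin, 90 g, hanging upright in the pin stand. Under the head (22 mm below this point): 46 mm of 16 mm diameter shank, then 28 mm of taper to 6 mm diameter at the tip. z along the pin, up.
- pin_2_head (a point): The same for the other, identical pin; either pin fits either hole.
- pin_1_tip (a point): Tip of pin_1, 96 mm below its head's centre.
- pin_2_tip (a point): Tip of pin_2, 96 mm below its head's centre.
- stand_top (a point): Centre of the top of the grey pin stand (44 x 100 mm, 86 mm high, fixed for the run); the pins hang in its two 18 mm holes at its y +28 and -28 mm.
- beaker: Empty clear beaker, 67 mm wide, 80 mm high, standing on the desk; a bystander. Origin at its underside.
Mind the look-alikes: they are no part of the job. What is shaped like the part that bears pin_2_head but turquoise is not meant. What is shaped like the part that bears pin_1_head but yellow is not meant.

How it is judged (in metres and radians):
On the way, in this order (a step that is already met when the one before it is completed fails the run):
1. the flap is pulled fully down (value of joint flap above 1.3 rad), for 0.2 s.
2. every plate lies in the clamp on the metal plate, roughly in place, the flap still down (value of joint flap above 1.2 rad and x of plate_base_center in the frame of bed between -0.008 and 0.008 m and y of plate_base_center in the frame of bed between -0.008 and 0.008 m and z of plate_base_center in the frame of bed between 0 and 0.045 m and angle between each of plate_base_center, plate_a_center, plate_b_center, plate_c_center's own z axis and vertical below 0.1 rad and x of plate_a_center in the frame of bed between -0.008 and 0.008 m and y of plate_a_center in the frame of bed between -0.008 and 0.008 m and z of plate_a_center in the frame of bed between 0 and 0.045 m and x of plate_b_center in the frame of bed between -0.008 and 0.008 m and y of plate_b_center in the frame of bed between -0.008 and 0.008 m and z of plate_b_center in the frame of bed between 0 and 0.045 m and x of plate_c_center in the frame of bed between -0.008 and 0.008 m and y of plate_c_center in the frame of bed between -0.008 and 0.008 m and z of plate_c_center in the frame of bed between 0 and 0.045 m), for 0.2 s.
3. both pins are driven down through the whole stack into the bed and the plates are in line (value of joint flap above 1.2 rad and x of plate_base_center in the frame of bed between -0.003 and 0.003 m and y of plate_base_center in the frame of bed between -0.003 and 0.003 m and angle between the y axis of each of plate_base_center, plate_a_center, plate_b_center, plate_c_center and the y axis of bed, either way round below 0.06 rad and z of plate_base_center in the frame of bed between 0 and 0.042 m and angle between each of plate_base_center, plate_a_center, plate_b_center, plate_c_center's own z axis and vertical below 0.06 rad and x of plate_a_center in the frame of bed between -0.003 and 0.003 m and y of plate_a_center in the frame of bed between -0.003 and 0.003 m and z of plate_a_center in the frame of bed between 0 and 0.042 m and x of plate_b_center in the frame of bed between -0.003 and 0.003 m and y of plate_b_center in the frame of bed between -0.003 and 0.003 m and z of plate_b_center in the frame of bed between 0 and 0.042 m and x of plate_c_center in the frame of bed between -0.003 and 0.003 m and y of plate_c_center in the frame of bed between -0.003 and 0.003 m and z of plate_c_center in the frame of bed between 0 and 0.042 m and z of each of pin_1_tip, pin_2_tip in the frame of bed below -0.028 m and angle between each of pin_1_head, pin_2_head's own z axis and vertical below 0.08 rad and (horizontal distance between pin_1_head and hole_left below 0.005 m or horizontal distance between pin_1_head and hole_right below 0.005 m) and (horizontal distance between pin_2_head and hole_left below 0.005 m or horizontal distance between pin_2_head and hole_right below 0.005 m)), for 0.2 s.
4. the flap is pushed back up (value of joint flap below 0.12 rad), for 0.2 s.
5. the loop is hooked over the keeper while the lever is still up (value of joint lever above 0.9 rad and x of loop_bar in the frame of keeper_top between -0.025 and -0.003 m and z of loop_bar in the frame of keeper_top between -0.03 and -0.006 m), for 0.2 s.
6. the lever is pressed flat with the loop hooked (value of joint lever below 0.12 rad and x of loop_bar in the frame of keeper_top between -0.025 and -0.003 m and z of loop_bar in the frame of keeper_top between -0.03 and -0.006 m), for 0.2 s.
At the end, for the whole second after the job is handed in: Lever within 0.12 rad of flat, flap within 0.06 rad of closed, loop bar in front of the keeper and below its top, every plate flat in the stack within 3 mm and 0.06 rad of the bed, both pins upright within 5 mm of a bore, tips 28 mm or more below the bed face (all of step 6 and value of joint flap below 0.06 rad and x of plate_base_center in the frame of bed between -0.003 and 0.003 m and y of plate_base_center in the frame of bed between -0.003 and 0.003 m and angle between the y axis of each of plate_base_center, plate_a_center, plate_b_center, plate_c_center and the y axis of bed, either way round below 0.06 rad and z of plate_base_center in the frame of bed between 0 and 0.042 m and angle between each of plate_base_center, plate_a_center, plate_b_center, plate_c_center's own z axis and vertical below 0.06 rad and x of plate_a_center in the frame of bed between -0.003 and 0.003 m and y of plate_a_center in the frame of bed between -0.003 and 0.003 m and z of plate_a_center in the frame of bed between 0 and 0.042 m and x of plate_b_center in the frame of bed between -0.003 and 0.003 m and y of plate_b_center in the frame of bed between -0.003 and 0.003 m and z of plate_b_center in the frame of bed between 0 and 0.042 m and x of plate_c_center in the frame of bed between -0.003 and 0.003 m and y of plate_c_center in the frame of bed between -0.003 and 0.003 m and z of plate_c_center in the frame of bed between 0 and 0.042 m and z of each of pin_1_tip, pin_2_tip in the frame of bed below -0.028 m and angle between each of pin_1_head, pin_2_head's own z axis and vertical below 0.08 rad and (horizontal distance between pin_1_head and hole_left below 0.005 m or horizontal distance between pin_1_head and hole_right below 0.005 m) and (horizontal distance between pin_2_head and hole_left below 0.005 m or horizontal distance between pin_2_head and hole_right below 0.005 m)); the robot touches nothing.
It fails at once if the beaker is knocked over (angle between beaker's own z axis and vertical above 0.5 rad).
It fails at once if the beaker is pushed more than 6 cm (distance of beaker from where it was at the start of the episode above 0.06 m).
Of plate_a, plate_b, plate_c only 1 to 3 are there at a start; the rules pass over those that are not, and their reading is None.
At some moment in a run one of plate_a, plate_b, plate_c may be knocked a few centimetres aside while the robot is not near it.
It also fails if it takes over 210 s, if anything falls off the work surface, if the arm or the gripper's body presses on something with over 40 N, if the wrist force passes 120 N, or if a joint passes its speed limit or range.

## Working session

There is one attempt and no reset: what is moved stays moved. The work goes in short steps, Python scripts to look and compute and a shell command to move; the robot and the scene stay as the last step left them, time stands still between calls to the robot, and variables do not carry over. Pictures are saved under pics/ and viewed, about 12 in all and at most 16, crops included, and the job is handed in when it is done.

```bash
mkdir -p pics
cat > h.py <<'E'
import numpy as np, cv2
from workcell import arm
def shot(name,f):
    m=arm.camera_model(name); im=arm.capture(name)
    cv2.imwrite(f'pics/{f}.png',cv2.cvtColor(np.asarray(im),cv2.COLOR_RGB2BGR))
    np.savez(f'pics/{f}.npz',K=np.array(m['K'],float),r=np.array(m['rvec'],float),t=np.array(m['tvec'],float))
def cam(f):
    d=np.load(f'pics/{f}.npz'); return d['K'],cv2.Rodrigues(d['r'])[0],d['t'].reshape(3),d['r']
def px2w(f,u,v,z):
    K,R,t,_=cam(f); d=R.T@np.linalg.inv(K)@np.array([u,v,1.]); c=-R.T@t
    return c+d*(z-c[2])/d[2]
def w2px(f,P):
    K,R,t,r=cam(f); return cv2.projectPoints(np.array(P,float).reshape(-1,3),r,t,K,None)[0].reshape(-1,2)
def crop(f,x0,y0,x1,y1,s,o):
    im=cv2.imread(f'pics/{f}.png')[y0:y1,x0:x1]; cv2.imwrite(f'pics/{o}.png',cv2.resize(im,None,fx=s,fy=s,interpolation=cv2.INTER_CUBIC))
def st():
    o=arm.get_obs(); print({k:np.round(o[k],3).tolist() for k in ('t','joint_positions','tcp_pos','tcp_rot','contact_force','opening')})
E
python3 - <<'E'
from h import *
st(); shot('scene','s0'); shot('top','t0')
a=cv2.imread('pics/s0.png');b=cv2.imread('pics/t0.png')
for f in('s0','t0'):
    K,R,t,_=cam(f); print(K.round(1).tolist(),(-R.T@t).round(0),R[2].round(2))
E
```

```text
{'t': 0.0, 'joint_positions': [1.207, 0.418, -0.01, 1.614, 0.005, 1.111, -0.053], 'tcp_pos': [197.573, -592.585, 229.838], 'tcp_rot': [-0.0, 0.811, -0.585, -0.001], 'contact_force': [0.524, 0.363, 0.268], 'opening': 94.182}
[[468.8, 0.0, 275.9], [0.0, 468.8, 209.6], [0.0, 0.0, 1.0]] [-83. 641. 869.] [ 0.57 -0.42 -0.7 ]
[[384.5, 0.0, 279.9], [0.0, 384.5, 207.7], [0.0, 0.0, 1.0]] [ 475.  162. 1074.] [ 0.07  0.01 -1.  ]
```

View pics/t0.png

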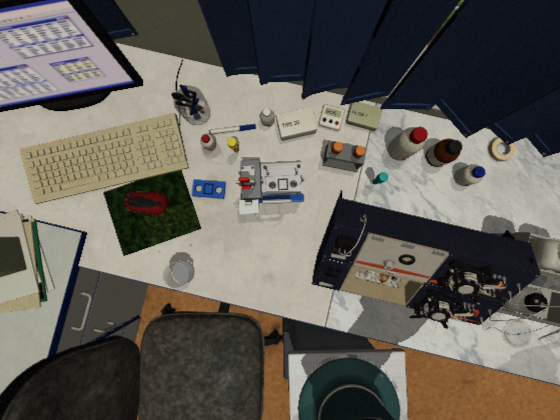

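View pics/s0.png

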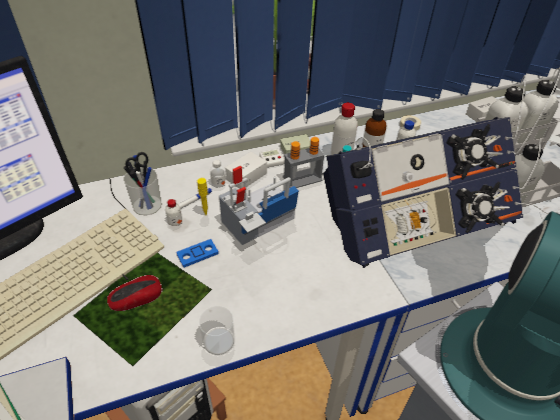

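Run:
```python
from h import *
crop('t0',150,110,400,290,3.2,'t0c'); crop('s0',160,120,340,270,4.4,'s0c')
for p in [(270,185),(345,155),(209,189),(180,270)]: print(p,px2w('t0',*p,0).round(0))
```

```text
(270, 185) [613. 197.   0.]
(345, 155) [693. -17.   0.]
(209, 189) [606. 369.   0.]
(180, 270) [382. 452.   0.]
```

View pics/t0c.png

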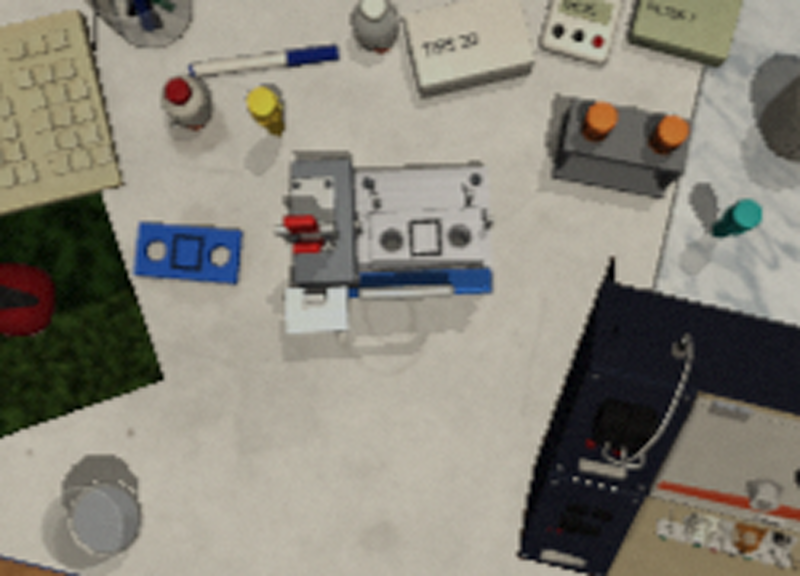

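View pics/s0c.png

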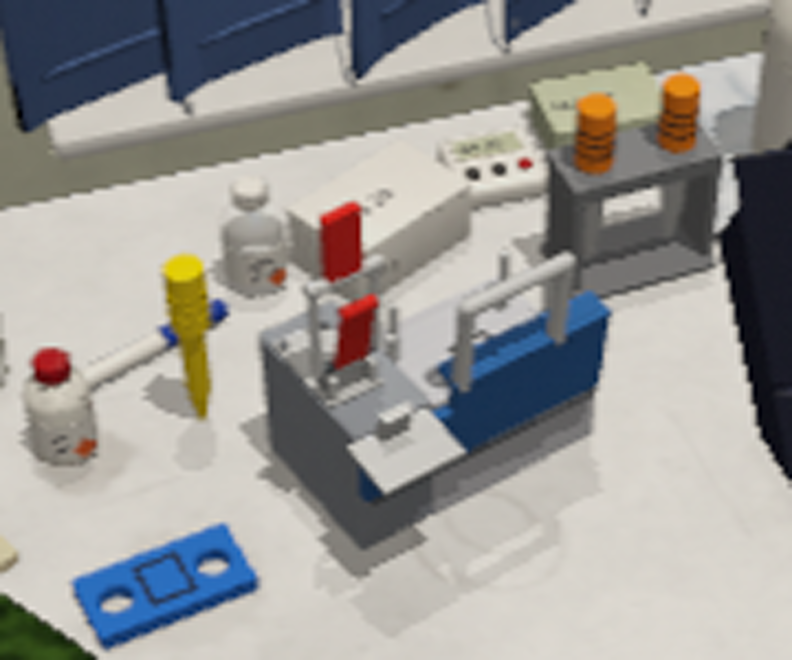

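Run:
```python
from h import *
def T(u,v): return (150+u/3.2,110+v/3.2)
def S(u,v): return (160+u/4.4,120+v/4.4)
def tri(a,b):
    A=[];
    P=[]
    for f in('t0','s0'):
        K,R,t,_=cam(f);P.append(K@np.c_[R,t])
    X=cv2.triangulatePoints(P[0],P[1],np.array(a).reshape(2,1),np.array(b).reshape(2,1)).ravel();return (X[:3]/X[3]).round(0)
print('console corner',tri((341,193),(328,153)), tri((537,238),(508,120)))
print('handle ends',tri(T(362,293),S(465,312)),tri(T(452,290),S(572,262)))
h1=px2w('t0',*T(362,293),166);h2=px2w('t0',*T(452,290),166);print(h1,h2)
print('holes',px2w('t0',*T(391,238),66),px2w('t0',*T(459,234),66))
for q in [(600,112),(671,127)]: print('pin',px2w('t0',*T(*q),130))
print('pins',tri(T(600,112),S(597,103)),tri(T(671,127),S(681,83)))
for q in [(157,250),(221,256)]: print('blueholes',px2w('t0',*T(*q),10))
for q in [(137,223),(243,232),(239,284),(134,276)]: print('blue corner',px2w('t0',*T(*q),10))
print('lever',tri(T(300,222),S(340,215)),'tab?',tri(T(308,247),S(358,310)))
for q in [(295,152),(353,155),(350,283),(290,285)]: print('rail',px2w('t0',*T(*q),92))
m=arm.camera_model('wrist');R=cv2.Rodrigues(np.array(m['rvec'],float))[0];t=np.array(m['tvec'],float).ravel()
from scipy.spatial.transform import Rotation as Q
o=arm.get_obs();q=o['tcp_rot'];RT=Q.from_quat([*q[1:],q[0]]).as_matrix();c=-R.T@t
print('cam in tool',(RT.T@(c-o['tcp_pos'])).round(1));print((R@RT).round(2),np.array(m['K']).round(0).tolist()); print(RT.round(2))
```

```text
console corner [4. 2. 1.] [4. 2. 1.]
handle ends [553. 208. 164.] [553. 141. 165.]
[552.89380839 208.62514769 166.        ] [553.46258489 141.89151063 166.        ]
holes [606.41744188 188.83554842  66.        ] [608.31698724 132.66907196  66.        ]
pin [692.47589494  22.52005301 130.        ]
pin [679.23680367 -32.07265956 130.        ]
pins [691.  21. 131.] [678. -33. 132.]
blueholes [608.36113809 394.58186952  10.        ]
blueholes [601.69272698 338.77552025  10.        ]
blue corner [632.52572922 411.85032415  10.        ]
blue corner [622.25890631 319.28174425  10.        ]
blue corner [576.8097484  323.42543658  10.        ]
blue corner [586.09038919 414.86807558  10.        ]
lever [600. 249. 214.] tab? [589. 249. 159.]
rail [674.94934427 264.15759655  92.        ]
rail [671.27916673 217.31233019  92.        ]
rail [567.53614827 221.86104636  92.        ]
rail [567.12834665 270.05093181  92.        ]
cam in tool [   0.   -80.1 -155.4]
[[ 1.   -0.    0.  ]
 [ 0.    0.96 -0.27]
 [-0.    0.27  0.96]] [[299.0, 0.0, 279.0], [0.0, 299.0, 209.0], [0.0, 0.0, 1.0]]
[[ 0.32 -0.95 -0.  ]
 [-0.95 -0.32  0.  ]
 [-0.    0.   -1.  ]]
```

Run:
```python
from h import *
def tri(a,b):
    P=[]
    for f in('t0','s0'):
        K,R,t,_=cam(f);P.append(K@np.c_[R,t])
    X=cv2.triangulatePoints(P[0],P[1],np.array(a,float).reshape(2,1),np.array(b,float).reshape(2,1)).ravel();return (X[:3]/X[3]).round(0)
print('console corner',tri((341,193),(328,153)), tri((537,238),(508,120)))
print(px2w('t0',341,193,250),px2w('t0',537,238,250),px2w('t0',315,283,100),px2w('t0',515,333,100),px2w('t0',355,400,0))
```

```text
console corner [565.  23. 182.] [ 426. -451.  172.]
[559.98971549  36.34881126 250.        ] [ 453.52312539 -375.96409715  250.        ] [350.6882216   86.36815059 100.        ] [ 217.21692067 -403.61353517  100.        ] [ 22.73113428 -19.95535418   0.        ]
```

```bash
python3 -m handwheel '{"delta_pos":[[0,0,3.6],[0,0,3.6],[0,0,3.6],[0,0,3.6],[0,0,3.6],[4.5,6,3.6],[4.5,6,3.6],[4.5,6,3.6],[4.5,6,3.6],[4.5,6,3.6],[4.5,6,3.6],[4.5,6,3.6],[4.5,6,3.6],[6,13.3,3.6],[6,13.3,3.6],[6,13.3,3.6],[6,13.3,3.6],[6,13.3,3.6],[6,13.3,3.6],[6,13.3,3.6]],"rot":[[0,0,0],[0,0,0],[0,0,0],[0,0,0],[0,0,0],[0,0,40],[0,0,40],[0,0,40],[0,0,40],[0,0,40],[0,0,40],[0,0,40],[0,0,40],[0,0,71.6],[0,0,71.6],[0,0,71.6],[0,0,71.6],[0,0,71.6],[0,0,71.6],[0,0,71.6]],"claw":[94,94,94,94,94,94,94,94,94,94,94,94,94,94,94,94,94,94,94,94]}'
```

```text
t: 2.6
tcp_pos: [556.1, 196.5, 445.3]
tcp_rot: [0.0, 1.0, -0.0, -0.001]
contact_force: [0.8, -0.6, 1.1]
opening: 93.8
```

```bash
python3 -m handwheel '{"delta_pos":[[0.4,0.1,-1.7],[0.4,0.1,-1.7],[0.4,0.1,-1.7],[0.4,0.1,-1.7]],"rot":[[0,0,0],[0,0,0],[0,0,0],[0,0,0]],"claw":[94,94,94,94]}'
python3 - <<'E'
from h import *
st(); shot('wrist','w1'); crop('w1',0,0,560,420,1.42,'w1c')
E
```

```text
t: 3.1
tcp_pos: [579.9, 201.5, 345.9]
tcp_rot: [-0.0, 1.0, 0.0, 0.0]
contact_force: [-1.0, -0.2, 0.4]
opening: 93.3
{'t': 3.1, 'joint_positions': [0.147, 0.397, -0.727, 1.474, 0.266, 1.37, -0.594], 'tcp_pos': [579.88, 201.501, 345.87], 'tcp_rot': [-0.0, 1.0, 0.0, 0.0], 'contact_force': [-1.019, -0.249, 0.442], 'opening': 93.339}
```

View pics/w1c.png

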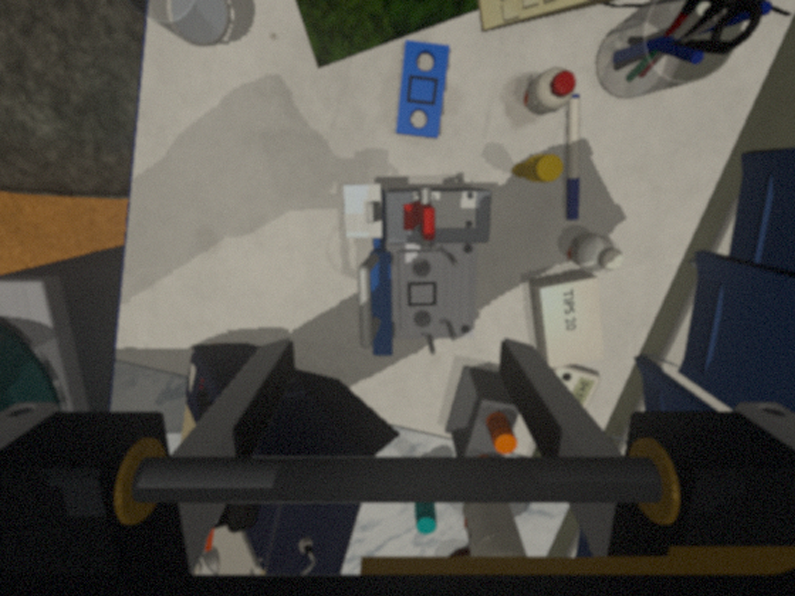

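Run:
```python
from h import *
W=lambda u,v,z:px2w('w1',u/1.42,v/1.42,z).round(1)
print('handle',W(363,252,166),W(364,343,166))
print('holes',W(422,268,66),W(422,318,66))
print('blue holes',W(426,62,10),W(418,120,10))
print('bed rear edge',W(474,255,56),W(474,335,56))
print('rail',W(385,190,92),W(490,187,92),W(490,243,92),W(385,240,92))
print('pin',W(500,420,150),W(509,440,108))
crop('w1',235,110,365,265,5,'w1d')
```

```text
handle [554.2 223.7 166. ] [553.5 145.9 166. ]
holes [607.8 189.8  66. ] [608.8 134.6  66. ]
blue holes [611.6 396.8  10. ] [604.1 340.6  10. ]
bed rear edge [663.4 201.8  56. ] [668.  111.2  56. ]
rail [570.2 269.7  92. ] [668.4 272.5  92. ] [671.6 220.   92. ] [569.9 222.8  92. ]
pin [678.2  62.1 150. ] [701.1  11.9 108. ]
```

View pics/w1d.png

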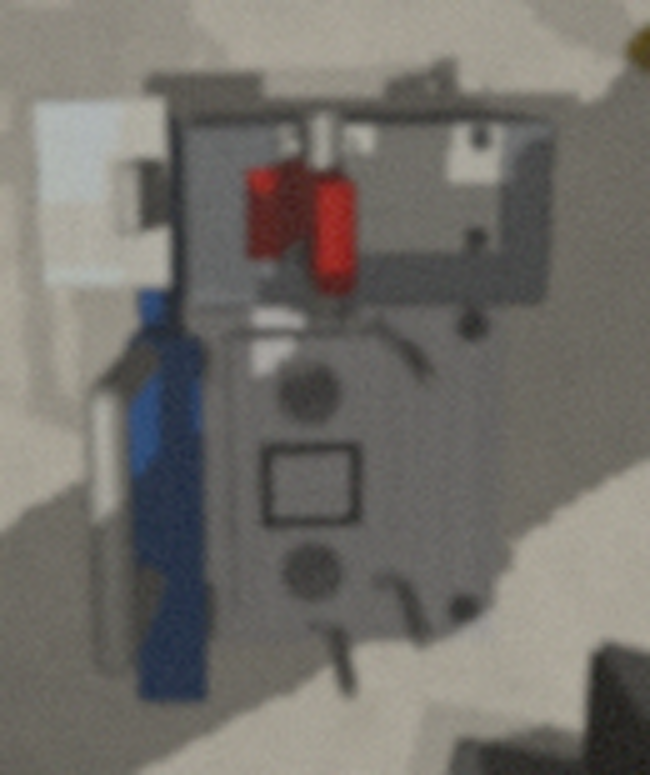

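Run:
```python
from h import *
from scipy.optimize import least_squares
W=lambda u,v,z:px2w('w1',235+u/5,110+v/5,z)
obs={'p31_38':((428,376),(31,38,47)),'p31_-38':((426,637),(31,-38,47)),'p10_-53':((350,692),(10,-53,47)),
'b31_-38':((386,578),(31,-38,0)),'b10_-53':((322,628),(10,-53,0)),'b31_38':((380,322),(31,38,0)),
'lever':((333,183),None),}
pts=[];loc=[]
for k,(p,l) in obs.items():
    if l is None: continue
    w=W(*p,56+l[2]); print(k,w.round(1),'-> bed',(w-np.array(l)-[0,0,56]).round(1)[:2]); pts.append(w[:2]);loc.append(l[:2])
pts=np.array(pts);loc=np.array(loc,float)
def f(p):
    c,s=np.cos(p[2]),np.sin(p[2]); return (loc@np.array([[c,s],[-s,c]])+p[:2]-pts).ravel()
r=least_squares(f,[600,165,0],loss='soft_l1');print(r.x,r.fun.round(1))
print('rear edge',W(495,330,56),W(500,600,56),'right edge',W(260,640,56),W(420,640,56))
print('bar',W(104,380,166),W(108,670,166)); print('holes',W(311,392,66),W(314,570,66))
print('keeper',W(150,192,114))
print('plate',W(232,400,66),W(232,600,66))
for f in('w1','t0','s0'):
    print(f,'bed @603,163:',w2px(f,[[553,178,166],[603,163,56]]).round(1).tolist())
```

```text
p31_38 [637.1 202.5 103. ] -> bed [606.1 164.5]
p31_-38 [639.5 126.9 103. ] -> bed [608.5 164.9]
p10_-53 [618.3 110.  103. ] -> bed [608.3 163. ]
b31_-38 [633.1 128.5  56. ] -> bed [602.1 166.5]
b10_-53 [613.3 111.7  56. ] -> bed [603.3 164.7]
b31_38 [628.8 209.6  56. ] -> bed [597.8 171.6]
[6.02803079e+02 1.63472371e+02 6.69085573e-02] [-5.9  1.  -3.2  0.7 -1.9  1.3  3.2 -0.9  3.1 -0.5  2.4 -6.2]
rear edge [663.42310905 207.25183649  56.        ] [669.38648363 121.21844422  56.        ] right edge [593.59074094 107.64823608  56.        ] [644.58499341 107.68726677  56.        ]
bar [554.18185974 213.88232943 166.        ] [553.7229884  142.71996194 166.        ]
holes [607.80239316 190.28654464  66.        ] [609.70237976 134.53405496  66.        ]
keeper [562.81499333 252.22794625 114.        ]
plate [584.32827404 187.83717204  66.        ] [584.53060218 124.74137246  66.        ]
w1 bed @603,163: [[255.4, 216.0], [293.4, 204.4]]
t0 bed @603,163: [[276.0, 201.2], [282.0, 185.9]]
s0 bed @603,163: [[276.4, 185.2], [269.0, 204.8]]
```

```bash
python3 -m handwheel '{"delta_pos":[[-0.43,-0.4,0],[-0.43,-0.4,-1],[-0.43,-0.4,-2],[-0.43,-0.4,-2.85],[-0.43,-0.4,-2.85],[-0.43,-0.4,-2.85]],"rot":[[0,0,0],[0,0,0],[0,0,0],[0,0,0],[0,0,0],[0,0,0]],"claw":[50,50,50,50,50,50]}'
python3 - <<'E'
from h import *
st(); shot('wrist','w2'); crop('w2',100,60,460,330,2.2,'w2c')
E
```

```text
t: 3.9
tcp_pos: [555.1, 178.2, 176.4]
tcp_rot: [-0.0, 1.0, 0.0, 0.002]
contact_force: [-0.1, -0.3, 0.9]
opening: 49.8
{'t': 3.9, 'joint_positions': [0.16, 0.483, -0.682, 1.758, 0.351, 1.022, -0.651], 'tcp_pos': [555.149, 178.233, 176.354], 'tcp_rot': [-0.0, 1.0, 0.0, 0.002], 'contact_force': [-0.051, -0.295, 0.944], 'opening': 49.822}
```

View pics/w2c.png

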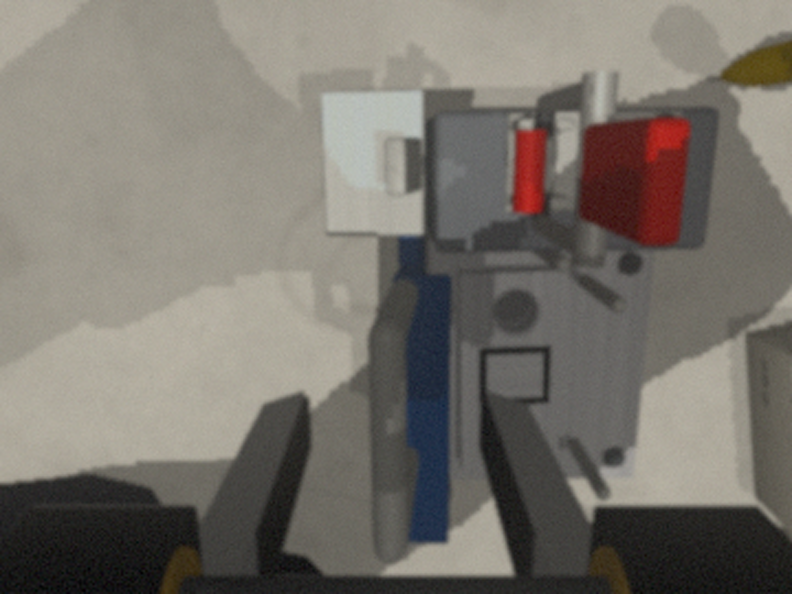

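```bash
python3 -m handwheel '{"delta_pos":[[0,0,-0.08],[0,0,-0.08],[0,0,-0.08],[0,0,-0.08],[0,0,-0.08]],"rot":[[0,0,0],[0,0,0],[0,0,0],[0,0,0],[0,0,0]],"claw":[50,0,0,0,0]}'
python3 -m handwheel '{"delta_pos":[[-0.19,0,-0.03],[-0.39,0,-0.08],[-0.58,0,-0.15],[-0.76,0,-0.24],[-0.93,0,-0.34],[-1.09,0,-0.46],[-1.24,0,-0.6]],"rot":[[0,0,0],[0,0,0],[0,0,0],[0,0,0],[0,0,0],[0,0,0],[0,0,0]],"claw":[0,0,0,0,0,0,0]}'
```

```text
t: 4.58
tcp_pos: [553.9, 177.7, 168.7]
tcp_rot: [0.0, 1.0, 0.0, -0.0]
contact_force: [0.1, -0.3, -0.2]
opening: 13.5
t: 5.45
tcp_pos: [478.8, 177.6, 132.0]
tcp_rot: [0.0, 1.0, 0.0, -0.0]
contact_force: [3.8, -1.0, -1.1]
opening: 9.1
```

```bash
python3 -m handwheel '{"delta_pos":[[-0.13,0,-0.15],[-0.24,0,-0.31],[-0.34,0,-0.48],[-0.42,0,-0.66],[-0.49,0,-0.85],[-0.53,0,-1.05],[-0.55,0,-1.2],[-0.55,0,-1.27],[-0.55,0,-1.27]],"rot":[[0,0,0],[0,0,0],[0,0,0],[0,0,0],[0,0,0],[0,0,0],[0,0,0],[0,0,0],[0,0,0]],"claw":[0,0,0,0,0,0,0,0,0]}'
```

```text
t: 6.58
tcp_pos: [445.8, 177.5, 55.9]
tcp_rot: [0.0, 1.0, 0.0, -0.001]
contact_force: [-4.6, -3.4, -1.4]
opening: 8.7
```

```bash
python3 -m handwheel '{"delta_pos":[[0,0,0],[0,0,0],[0,0,1],[0,0,2],[0,0,2.4],[1,1.2,2.4],[2,2.4,2.4],[2.67,3.17,2.4],[2.67,3.17,2.4],[2.67,3.17,2.4],[2.67,3.17,2.4],[2.67,3.17,2.4]],"rot":[[0,0,0],[0,0,0],[0,0,0],[0,0,0],[0,0,0],[0,0,0],[0,0,-6.5],[0,0,-6.5],[0,0,-6.5],[0,0,-6.5],[0,0,-6.5],[0,0,-6.5]],"claw":[40,40,40,40,50,60,70,70,70,70,70,70]}'
python3 - <<'E'
from h import *
st(); shot('wrist','w3'); shot('top','t3')
a=cv2.imread('pics/w3.png')[60:400,80:480]; b=cv2.imread('pics/t3.png')[140:290,140:340]
a=cv2.resize(a,None,fx=1.05,fy=1.05); b=cv2.resize(b,None,fx=1.9,fy=1.9,interpolation=cv2.INTER_CUBIC)
c=np.zeros((357,800,3),np.uint8); c[:a.shape[0],:a.shape[1]]=a; c[:b.shape[0],420:800]=b; cv2.imwrite('pics/m3.png',c)
E
```

```text
t: 8.07
tcp_pos: [606.7, 366.8, 201.1]
tcp_rot: [0.0, 0.998, -0.057, 0.0]
contact_force: [0.1, 0.4, 0.2]
opening: 69.6
{'t': 8.075, 'joint_positions': [-0.169, 0.683, -0.67, 1.388, 0.432, 1.218, -0.991], 'tcp_pos': [606.659, 366.82, 201.072], 'tcp_rot': [0.0, 0.998, -0.057, 0.0], 'contact_force': [0.093, 0.411, 0.201], 'opening': 69.631}
```

View pics/m3.png

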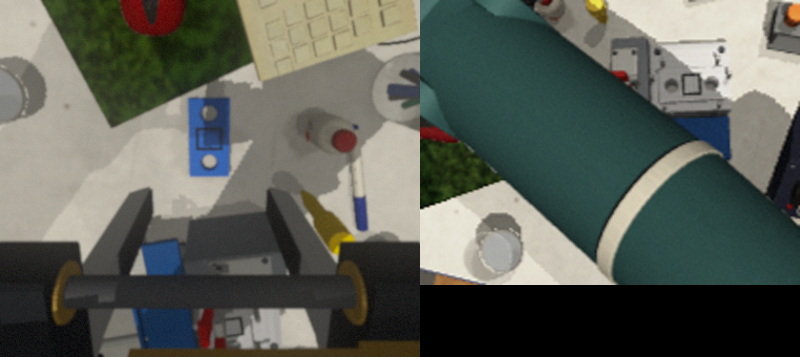

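Run:
```python
from h import *
im=cv2.cvtColor(cv2.imread('pics/w3.png'),cv2.COLOR_BGR2HSV)
m=cv2.inRange(im,(100,120,60),(125,255,255)); m[:, :240]=0; m[250:]=0; m[:,320:]=0
m=cv2.morphologyEx(m,cv2.MORPH_CLOSE,np.ones((3,3)))
c=max(cv2.findContours(m,0,2)[0],key=cv2.contourArea); r=cv2.minAreaRect(c);b=cv2.boxPoints(r)
w=np.array([px2w('w3',*p,8) for p in b]);print(r,w.round(1).tolist(),w.mean(0))
W=lambda x,y,z:px2w('w3',80+x/1.05,60+y/1.05,z)
h1=W(209,113.5,10);h2=W(209,162,10);print(h1,h2,(h1+h2)/2,np.degrees(np.arctan2(*(h1-h2)[:2])))
```

```text
((278.5, 190.0), (72.0, 37.0), 90.0) [[590.9, 416.2, 8.0], [633.3, 411.4, 8.0], [624.9, 324.1, 8.0], [579.5, 329.3, 8.0]] [607.14395238 370.25264752   8.        ]
[610.92289087 397.85625271  10.        ] [604.62622764 342.20801213  10.        ] [607.77455926 370.03213242  10.        ] 6.455626759825571
```

```bash
python3 -m handwheel '{"delta_pos":[[0.02,0.05,-1],[0.02,0.05,-2],[0.02,0.05,-2.7],[0.02,0.05,-2.88],[0.02,0.05,-2.88],[0.02,0.05,-2.88],[0.02,0.05,-2.88],[0.02,0.05,-2.88],[0.02,0.05,-2.88],[0.02,0.05,-2.88],[0.02,0.05,-2.88]],"rot":[[0,0,0],[0,0,0],[0,0,0],[0,0,0],[0,0,0],[0,0,0],[0,0,0],[0,0,0],[0,0,0],[0,0,0],[0,0,0]],"claw":[70,70,70,70,70,0,0,0,0,0,0]}'
```

```text
t: 9.55
tcp_pos: [608.3, 371.1, 28.6]
tcp_rot: [-0.0, 0.998, -0.056, 0.0]
contact_force: [-1.2, -2.6, 8.2]
opening: 45.5
```

Run:
```python
from h import *
W=lambda u,v,z:px2w('w2',100+u/2.2,60+v/2.2,z).round(1)
print('screws',W(630,263,57),W(613,456,57)); print('corner',W(633,475,56))
print('rail rear',W(718,107,92),W(706,248,92),'front',W(433,112,92))
print('posts',W(605,494,103),W(622,306,103), W(565,437,56))
print('flap front bottom edge',W(448,300,100),W(448,540,100))
W=lambda u,v,z:px2w('w1',235+u/5,110+v/5,z).round(1)
print('screws w1',W(472,325,57),W(463,606,57)); print('rail rear',W(551,122,92),W(545,303,92))
crop('t3',225,150,305,225,9,'t3c')
```

```text
screws [656.2 209.   57. ] [657.2 119.2  57. ]
corner [667.8 109.   56. ]
rail rear [668.5 270.   92. ] [670.8 220.8  92. ] front [569.6 268.2  92. ]
posts [638.5 126.1 103. ] [638.  201.6 103. ] [634.7 128.3  56. ]
flap front bottom edge [575.7 203.  100. ] [578.  103.7 100. ]
screws w1 [656.3 208.9  57. ] [657.6 119.6  57. ]
rail rear [668.8 269.   92. ] [670.1 220.7  92. ]
```

View pics/t3c.png

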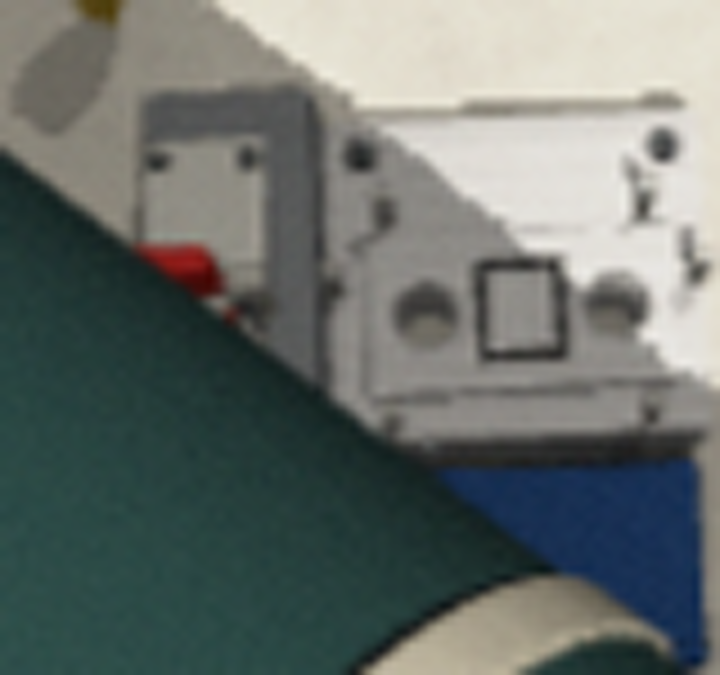

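```bash
python3 -m handwheel '{"delta_pos":[[0,0,1],[0,0,2],[0,0,3],[0,0,4],[0,0,4.5],[-0.02,-0.9,4.5],[-0.02,-1.8,4.5],[-0.02,-2.6,4.5],[-0.02,-3.2,4.5],[-0.02,-3.44,4.5],[-0.02,-3.44,4.5],[-0.02,-3.44,4.5],[-0.02,-3.44,3.5],[-0.02,-3.44,2.6],[-0.02,-3.44,1.8],[-0.02,-3.44,1.8],[-0.02,-3.44,1.8]],"rot":[[0,0,0],[0,0,0],[0,0,0],[0,0,0],[0,0,3],[0,0,7.3],[0,0,7.3],[0,0,7.3],[0,0,7.3],[0,0,7.3],[0,0,7.3],[0,0,7.3],[0,0,7.3],[0,0,7.3],[0,0,7.3],[0,0,7.3],[0,0,7.3]],"claw":[0,0,0,0,0,0,0,0,0,0,0,0,0,0,0,0,0]}'
python3 - <<'E'
from h import *
st(); shot('wrist','w4'); shot('top','t4')
a=cv2.imread('pics/w4.png')[0:300,100:500]; b=cv2.imread('pics/t4.png')[140:230,210:330]
a=cv2.resize(a,None,fx=1.05,fy=1.05); b=cv2.resize(b,None,fx=3.1,fy=3.1,interpolation=cv2.INTER_CUBIC)
c=np.zeros((320,800,3),np.uint8); c[:a.shape[0],:a.shape[1]]=a; c[:b.shape[0],425:425+b.shape[1]]=b; cv2.imwrite('pics/m4.png',c)
E
```

```text
t: 11.68
tcp_pos: [607.4, 165.9, 137.6]
tcp_rot: [-0.0, 1.0, 0.008, 0.001]
contact_force: [-0.1, -0.6, -0.6]
opening: 45.2
{'t': 11.675, 'joint_positions': [0.168, 0.615, -0.674, 1.666, 0.437, 1.015, -0.635], 'tcp_pos': [607.41, 165.857, 137.603], 'tcp_rot': [-0.0, 1.0, 0.008, 0.001], 'contact_force': [-0.089, -0.644, -0.641], 'opening': 45.221}
```

View pics/m4.png

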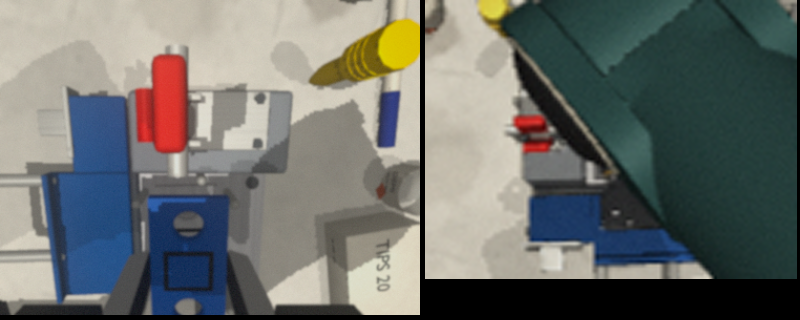

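```bash
python3 -m handwheel '{"delta_pos":[[0,-0.02,-0.3],[0,-0.02,-0.5],[0,-0.02,-0.6],[0,-0.02,-0.66],[0,-0.02,-0.7],[0,-0.02,-0.7]],"rot":[[0,0,0],[0,0,0],[0,0,0],[0,0,0],[0,0,0],[0,0,0]],"claw":[0,0,0,0,0,0]}'
```

```text
t: 12.52
tcp_pos: [606.7, 163.4, 94.5]
tcp_rot: [0.0, 1.0, 0.007, 0.0]
contact_force: [-4.8, -2.7, 11.0]
opening: 45.6
```

```bash
python3 -m handwheel '{"delta_pos":[[0,0,0],[0,0,0],[0,0,0],[0,0,1],[0,0,2],[0,0.3,2.7],[0,0.7,2.7],[0,0.7,2.7],[0,0.7,2.7]],"rot":[[0,0,0],[0,0,0],[0,0,0],[0,0,0],[0,0,0],[0,0,0],[0,0,0],[0,0,0],[0,0,0]],"claw":[62,62,62,62,62,62,62,62,62]}'
python3 - <<'E'
from h import *
st(); shot('wrist','w5'); crop('w5',190,60,390,240,4,'w5c')
E
```

```text
t: 13.65
tcp_pos: [606.7, 204.5, 255.1]
tcp_rot: [0.0, 1.0, 0.007, -0.0]
contact_force: [-0.4, 0.0, 0.5]
opening: 61.9
{'t': 13.65, 'joint_positions': [0.139, 0.521, -0.731, 1.525, 0.359, 1.235, -0.632], 'tcp_pos': [606.733, 204.527, 255.121], 'tcp_rot': [0.0, 1.0, 0.007, -0.0], 'contact_force': [-0.375, 0.048, 0.518], 'opening': 61.888}
```

View pics/w5c.png

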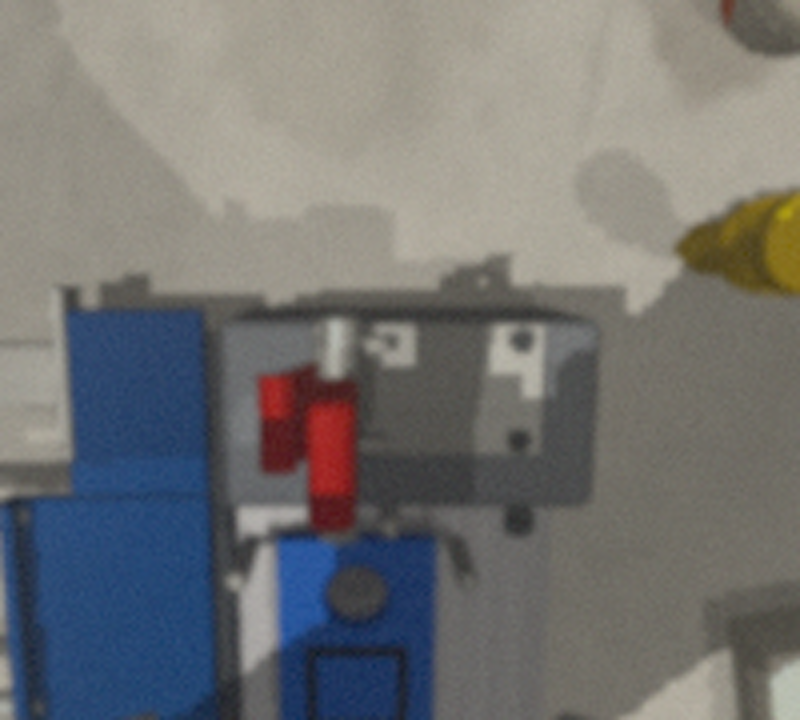

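Run:
```python
from h import *
W=lambda u,v,z:px2w('w5',190+u/4,60+v/4,z).round(1)
print('hole',W(357,592,76),'posts',W(235,580,103),W(470,578,103),'plate corners',W(276,535,76),W(436,535,76))
print('square top edge',W(312,650,76),W(405,650,76))
print('screw',W(518,520,57),'tab',W(333,405,215),'lever',W(278,390,150))
print('lipflap',W(205,312,46))
# find red blobs? second hole predicted px
print(w2px('w5',[[607.4,136,76],[607,192,76],[693,22,130],[679,-32,130]]).round(0))
im=cv2.imread('pics/w5.png'); g=cv2.cvtColor(im,cv2.COLOR_BGR2HSV)
m=cv2.inRange(g,(5,150,90),(18,255,255));n,l,s,c=cv2.connectedComponentsWithStats(m);print([(s[i].tolist(),c[i].round(1).tolist()) for i in range(1,n) if s[i,4]>15])
```

```text
hole [607.7 190.9  76. ] posts [575.  201.3 103. ] [637.7 202.8 103. ] plate corners [584.2 207.6  76. ] [630.1 208.3  76. ]
square top edge [594.7 173.   76. ] [622.1 173.4  76. ]
screw [656.1 209.   57. ] tab [602.8 261.3 215. ] lever [589.7 256.6 150. ]
lipflap [561.3 268.3  46. ]
[[278. 252.]
 [279. 207.]
 [352. 364.]
 [336. 401.]]
[([0, 137, 28, 51, 1179], [12.2, 161.1]), ([339, 355, 21, 17, 290], [348.7, 362.6])]
```

```bash
python3 -m handwheel '{"delta_pos":[[0.6,-0.7,0],[1.1,-1.5,0],[1.42,-2.2,0],[1.42,-2.74,0],[1.42,-2.74,0],[1.42,-2.74,0]],"rot":[[0,0,0],[0,0,0],[0,0,0],[0,0,0],[0,0,0],[0,0,0]],"claw":[60,60,60,60,60,60]}'
cat >> h.py <<'E'
def orange(f):
    im=cv2.imread(f'pics/{f}.png'); g=cv2.cvtColor(im,cv2.COLOR_BGR2HSV)
    m=cv2.inRange(g,(5,140,60),(18,255,255));n,l,s,c=cv2.connectedComponentsWithStats(m)
    for i in range(1,n):
        if s[i,4]>80:
            x,y,w,h,a=s[i].tolist(); e=px2w(f,x+w/2,y+h,130)
            print([x,y,w,h,a],'top edge->centre',(e+[0,12,0]).round(1),'width mm @130',np.round(px2w(f,x+w,y+h-8,130)-px2w(f,x,y+h-8,130),1))
E
python3 - <<'E'
from h import *
st(); shot('wrist','w6'); orange('w6'); print(w2px('w6',[[692,22,130],[679,-32,130]]).round(0))
E
```

```text
t: 14.45
tcp_pos: [691.7, 41.0, 255.5]
tcp_rot: [-0.0, 1.0, 0.007, -0.0]
contact_force: [-0.1, 0.7, -0.0]
opening: 60.0
{'t': 14.45, 'joint_positions': [0.331, 0.609, -0.681, 1.377, 0.384, 1.289, -0.354], 'tcp_pos': [691.715, 40.958, 255.464], 'tcp_rot': [-0.0, 1.0, 0.007, -0.0], 'contact_force': [-0.068, 0.722, -0.044], 'opening': 59.95}
[266, 206, 23, 32, 492] top edge->centre [691.3  23.1 130. ] width mm @130 [22.9  0.4  0. ]
[256, 261, 20, 26, 416] top edge->centre [679.9 -32.3 130. ] width mm @130 [20.9  0.3  0. ]
[[278. 228.]
 [265. 276.]]
```

```bash
python3 -m handwheel '{"delta_pos":[[0,-0.3,0],[0,-0.3,-0.8],[0,-0.3,-1.6],[0,-0.3,-2],[0,-0.3,-2],[0,-0.3,-2],[0,-0.3,-2],[0,-0.3,-2],[0,-0.3,-2],[0,-0.3,-2]],"rot":[[0,0,0],[0,0,0],[0,0,0],[0,0,0],[0,0,0],[0,0,0],[0,0,0],[0,0,0],[0,0,0],[0,0,0]],"claw":[60,60,60,60,60,0,0,0,0,0]}'
```

```text
t: 15.75
tcp_pos: [692.0, 22.8, 135.9]
tcp_rot: [0.0, 1.0, 0.007, 0.0]
contact_force: [-0.6, -0.7, 3.3]
opening: 23.8
```

```bash
python3 -m handwheel '{"delta_pos":[[0,0,0.6],[0,0,1.2],[0,0,1.85],[0,0,1.85],[-0.5,0.6,1.85],[-1,1.3,1.85],[-1.41,1.89,1.85],[-1.41,1.89,1.85],[-1.41,1.89,1.85],[-1.41,1.89,1.85],[-1.41,1.89,1.2],[-1.41,1.89,0.9],[-1.41,1.89,0.9],[-1.41,1.89,0.9]],"rot":[[0,0,0],[0,0,0],[0,0,0],[0,0,0],[0,0,0],[0,0,0],[0,0,0],[0,0,0],[0,0,0],[0,0,0],[0,0,0],[0,0,0],[0,0,0],[0,0,0]],"claw":[0,0,0,0,0,0,0,0,0,0,0,0,0,0]}'; python3 -c "
from h import *
st(); shot('wrist','w7'); orange('w7')"
```

```text
t: 17.5
tcp_pos: [607.9, 136.4, 190.7]
tcp_rot: [-0.0, 1.0, 0.007, 0.001]
contact_force: [0.4, -0.7, -0.5]
opening: 23.4
{'t': 17.5, 'joint_positions': [0.241, 0.546, -0.707, 1.64, 0.388, 1.099, -0.558], 'tcp_pos': [607.87, 136.413, 190.678], 'tcp_rot': [-0.0, 1.0, 0.007, 0.001], 'contact_force': [0.411, -0.704, -0.546], 'opening': 23.403}
[260, 225, 40, 57, 1652] top edge->centre [610.1 105.9 130. ] width mm @130 [32.   0.5  0. ]
```

```bash
python3 -m handwheel '{"delta_pos":[[-0.01,0,-0.15],[-0.01,0,-0.3],[-0.01,0,-0.45],[-0.01,0,-0.6],[-0.01,0,-0.7],[-0.01,0,-0.7]],"rot":[[0,0,0],[0,0,0],[0,0,0],[0,0,0],[0,0,0],[0,0,0]],"claw":[0,0,0,0,0,0]}'
```

```text
t: 18.3
tcp_pos: [606.6, 136.2, 147.1]
tcp_rot: [0.0, 1.0, 0.007, -0.0]
contact_force: [2.1, -1.0, -2.8]
opening: 23.2
```

Passing through freely; finish the descent.

```bash
python3 -m handwheel '{"delta_pos":[[0,0,-0.1],[0,0,-0.2],[0,0,-0.27],[0,0,-0.33],[0,0,-0.36],[0,0,-0.36]],"rot":[[0,0,0],[0,0,0],[0,0,0],[0,0,0],[0,0,0],[0,0,0]],"claw":[0,0,0,0,0,0]}'
```

```text
t: 19.05
tcp_pos: [606.7, 136.2, 126.0]
tcp_rot: [0.0, 1.0, 0.007, -0.0]
contact_force: [1.3, -1.1, -0.5]
opening: 23.2
```

```bash
python3 -m handwheel '{"delta_pos":[[0,0,-0.03],[0,0,-0.06],[0,0,-0.06]],"rot":[[0,0,0],[0,0,0],[0,0,0]],"claw":[0,0,0]}'; python3 -m handwheel '{"delta_pos":[[0,0,0.04],[0,0,0.04],[0,0,0.04],[0,0,0.5],[0,0,1.3],[0,0,2.1],[0.6,-0.8,2.1],[1.21,-1.7,2.1],[1.21,-2.4,2.1],[1.21,-2.5,2.1],[1.21,-2.5,2.1],[1.21,-2.5,2.1]],"rot":[[0,0,0],[0,0,0],[0,0,0],[0,0,0],[0,0,0],[0,0,0],[0,0,0],[0,0,0],[0,0,0],[0,0,0],[0,0,0],[0,0,0]],"claw":[30,30,30,30,40,60,60,60,60,60,60,60]}'; python3 -c "
from h import *
st(); shot('wrist','w8'); orange('w8')"
```

```text
t: 19.42
tcp_pos: [606.7, 136.8, 124.7]
tcp_rot: [0.0, 1.0, 0.007, 0.0]
contact_force: [-14.3, -3.9, 35.6]
opening: 23.7
t: 20.92
tcp_pos: [679.1, -12.1, 248.6]
tcp_rot: [-0.0, 1.0, 0.008, -0.0]
contact_force: [-0.9, 0.3, 0.1]
opening: 60.0
{'t': 20.925, 'joint_positions': [0.42, 0.588, -0.681, 1.425, 0.375, 1.26, -0.277], 'tcp_pos': [679.132, -12.099, 248.553], 'tcp_rot': [-0.0, 1.0, 0.008, -0.0], 'contact_force': [-0.869, 0.343, 0.082], 'opening': 60.018}
[184, 26, 29, 32, 679] top edge->centre [610.3 132.1 130. ] width mm @130 [24.   0.4  0. ]
[266, 215, 24, 27, 466] top edge->centre [679.4 -31.4 130. ] width mm @130 [23.4  0.4  0. ]
[254, 370, 55, 27, 575] top edge->centre [ 686.6 -223.9  130. ] width mm @130 [63.1  1.1  0. ]
```

```bash
python3 -m handwheel '{"delta_pos":[[0,-0.33,0],[0,-0.33,-0.8],[0,-0.33,-1.6],[0,-0.33,-1.88],[0,-0.33,-1.88],[0,-0.33,-1.88],[0,-0.33,-1.88],[0,-0.33,-1.88],[0,-0.33,-1.88],[0,-0.33,-1.88]],"rot":[[0,0,0],[0,0,0],[0,0,0],[0,0,0],[0,0,0],[0,0,0],[0,0,0],[0,0,0],[0,0,0],[0,0,0]],"claw":[60,60,60,60,60,0,0,0,0,0]}'
```

```text
t: 22.22
tcp_pos: [679.5, -33.6, 135.9]
tcp_rot: [0.0, 1.0, 0.007, 0.0]
contact_force: [-1.1, 0.2, 2.7]
opening: 23.3
```

```bash
python3 -m handwheel '{"delta_pos":[[0,0,0.7],[0,0,1.4],[0,0,2.2],[0,0,2.2],[-0.3,0.8,2.2],[-0.6,1.6,2.2],[-0.9,2.4,2.2],[-1.22,3.2,2.2],[-1.22,3.75,2.2],[-1.22,3.75,2.2],[-1.22,3.75,2.2],[-1.22,3.75,2.2],[-1.22,3.75,1.5],[-1.22,3.75,0.95],[-1.22,3.75,0.9],[-1.22,3.75,0.9]],"rot":[[0,0,0],[0,0,0],[0,0,0],[0,0,0],[0,0,0],[0,0,0],[0,0,0],[0,0,0],[0,0,0],[0,0,0],[0,0,0],[0,0,0],[0,0,0],[0,0,0],[0,0,0],[0,0,0]],"claw":[0,0,0,0,0,0,0,0,0,0,0,0,0,0,0,0]}'
```

```text
t: 24.22
tcp_pos: [606.6, 191.3, 190.7]
tcp_rot: [-0.0, 1.0, 0.007, 0.0]
contact_force: [-0.4, 0.1, -1.5]
opening: 23.5
```

```bash
python3 -m handwheel '{"delta_pos":[[0,0,-0.15],[0,0,-0.3],[0,0,-0.45],[0,0,-0.6],[0,0,-0.7],[0,0,-0.7]],"rot":[[0,0,0],[0,0,0],[0,0,0],[0,0,0],[0,0,0],[0,0,0]],"claw":[0,0,0,0,0,0]}'
```

```text
t: 24.98
tcp_pos: [605.9, 191.3, 147.1]
tcp_rot: [0.0, 1.0, 0.007, -0.0]
contact_force: [-0.6, -1.1, -1.5]
opening: 23.4
```

```bash
python3 -m handwheel '{"delta_pos":[[0,0,-0.1],[0,0,-0.2],[0,0,-0.27],[0,0,-0.33],[0,0,-0.37],[0,0,-0.41],[0,0,-0.41]],"rot":[[0,0,0],[0,0,0],[0,0,0],[0,0,0],[0,0,0],[0,0,0],[0,0,0]],"claw":[0,0,0,0,0,0,0]}'
```

```text
t: 25.85
tcp_pos: [606.5, 192.1, 125.0]
tcp_rot: [-0.0, 1.0, 0.007, 0.001]
contact_force: [-8.9, -5.7, 27.8]
opening: 23.6
```

```bash
python3 -m handwheel '{"delta_pos":[[0,0,0.03],[0,0,0.03],[0,0,0.03],[0,0,0.5],[0,0,1.2],[0,0,2],[-0.4,0,2.4],[-0.8,0.2,2.4],[-0.8,0.2,2.4],[-0.8,0.2,2.4]],"rot":[[0,0,0],[0,0,0],[0,0,0],[0,0,0],[0,0,0],[0,0,0],[0,0,0],[0,0,0],[0,0,0],[0,0,0]],"claw":[30,30,30,30,40,40,40,40,40,40]}'
python3 - <<'E'
from h import *
st(); shot('wrist','w9'); crop('w9',110,70,430,310,2.5,'w9c')
E
```

```text
t: 27.1
tcp_pos: [558.6, 203.0, 266.8]
tcp_rot: [0.0, 1.0, 0.007, -0.0]
contact_force: [-0.1, -0.2, 0.0]
opening: 40.1
{'t': 27.1, 'joint_positions': [0.183, 0.429, -0.773, 1.631, 0.315, 1.211, -0.643], 'tcp_pos': [558.579, 203.021, 266.803], 'tcp_rot': [0.0, 1.0, 0.007, -0.0], 'contact_force': [-0.126, -0.21, 0.01], 'opening': 40.076}
```

View pics/w9c.png

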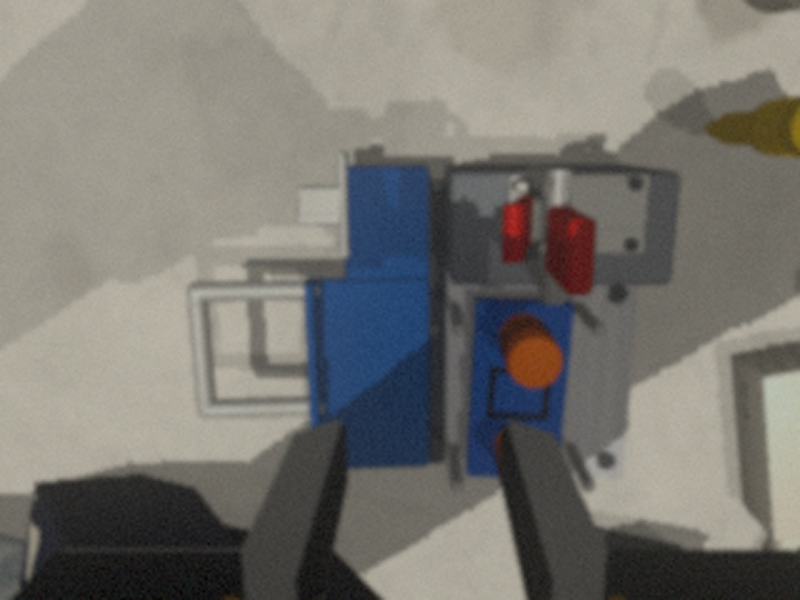

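Run:
```python
from h import *
W=lambda u,v,z:px2w('w9',110+u/2.5,70+v/2.5,z).round(1)
print('handle',W(196,287,50),W(204,413,50),'pin top',W(533,362,120),'hole rim of plate corners',W(475,297,76),W(575,302,76),W(566,477,76))
print('tab top',W(578,215,221),W(570,290,221),'lever tip',W(515,205,159),W(518,258,159),'tab cols@200',W(548,207,180))
print('screws',W(617,293,57),W(607,460,57))
```

```text
handle [444.3 207.7  50. ] [444.  139.7  50. ] pin top [606.1 191.7 120. ] hole rim of plate corners [583.9 210.2  76. ] [631.4 208.5  76. ] [633.2 117.9  76. ]
tab top [599.8 263.2 221. ] [599.1 242.9 221. ] lever tip [590.5 260.4 159. ] [592.5 241.9 159. ] tab cols@200 [598.6 261.7 180. ]
screws [656.  209.3  57. ] [658.4 119.   57. ]
```

```bash
python3 -m handwheel '{"delta_pos":[[-0.9,-0.2,0],[-1.88,-0.43,0],[-1.88,-0.43,-0.9],[-1.88,-0.43,-1.8],[-1.88,-0.43,-2.7],[-1.88,-0.43,-3.5],[-1.88,-0.43,-3.5],[-1.88,-0.43,-3.5],[-1.88,-0.43,-3.5],[-1.88,-0.43,-3.5],[-1.88,-0.43,-3.5]],"rot":[[0,0,0],[0,0,0],[0,0,0],[0,0,0],[0,0,0],[0,0,0],[0,0,0],[0,0,0],[0,0,0],[0,0,0],[0,0,0]],"claw":[40,40,40,40,40,40,40,0,0,0,0]}'
```

```text
t: 28.52
tcp_pos: [445.7, 177.6, 57.7]
tcp_rot: [-0.0, 1.0, 0.007, 0.001]
contact_force: [0.7, -0.3, 1.2]
opening: 8.8
```

```bash
python3 -m handwheel '{"delta_pos":[[0.03,0,0.27],[0.07,0,0.46],[0.135,0,0.65],[0.22,0,0.84],[0.315,0,1.01],[0.43,0,1.17],[0.56,0,1.32],[0.71,0,1.45],[0.87,0,1.58],[1.04,0,1.68],[1.22,0,1.77],[1.4,0,1.83]],"rot":[[0,0,0],[0,0,0],[0,0,0],[0,0,0],[0,0,0],[0,0,0],[0,0,0],[0,0,0],[0,0,0],[0,0,0],[0,0,0],[0,0,0]],"claw":[0,0,0,0,0,0,0,0,0,0,0,0]}'
```

```text
t: 30.02
tcp_pos: [529.0, 177.5, 166.3]
tcp_rot: [-0.0, 1.0, 0.007, -0.001]
contact_force: [0.8, 2.9, -12.3]
opening: 9.3
```

```bash
python3 -m handwheel '{"delta_pos":[[0.18,0,0.03],[0.34,0,0.05],[0.48,0,0.06],[0.6,0,0.06],[0.64,0,0.06],[0.64,0,0.06]],"rot":[[0,0,0],[0,0,0],[0,0,0],[0,0,0],[0,0,0],[0,0,0]],"claw":[0,0,0,0,0,0]}'
```

```text
t: 30.78
tcp_pos: [566.0, 178.0, 170.6]
tcp_rot: [0.001, 1.0, 0.008, -0.002]
contact_force: [-21.8, -2.5, 19.0]
opening: 9.0
```

```bash
python3 -m handwheel '{"delta_pos":[[-0.03,0,0],[-0.03,0,0],[-0.03,0,0.1],[-0.03,0,0.9],[0,0,1.7],[0,0,2],[0.54,0.5,2],[0.54,1.245,2],[0.54,1.245,2],[0.54,1.245,2],[0.54,1.245,2],[0.54,1.245,2],[0.54,1.245,2],[0.54,1.245,2],[0.54,1.245,2],[0.54,1.245,2],[0.54,1.245,2]],"rot":[[0,0,0],[0,0,0],[0,0,0],[0,0,0],[0,0,0],[0,0,0],[0,0,-10],[0,0,-20],[0,0,-30],[0,0,-40],[0,0,-50],[0,0,-60],[0,0,-70],[0,0,-80],[0,0,-90],[0,0,-90],[0,0,-90]],"claw":[40,40,40,40,50,50,50,50,50,50,50,50,50,50,50,50,50]}'
python3 - <<'E'
from h import *
st(); shot('wrist','w10'); shot('scene','s10')
a=cv2.imread('pics/w10.png')[40:340,100:460]; b=cv2.imread('pics/s10.png')[130:260,190:330]
a=cv2.resize(a,None,fx=1.1,fy=1.1); b=cv2.resize(b,None,fx=2.8,fy=2.8,interpolation=cv2.INTER_CUBIC)
c=np.zeros((370,800,3),np.uint8); c[:a.shape[0],:a.shape[1]]=a; c[:b.shape[0],400:400+b.shape[1]]=b; cv2.imwrite('pics/m10.png',c)
E
```

```text
t: 32.9
tcp_pos: [600.1, 252.4, 290.2]
tcp_rot: [0.0, 0.714, -0.7, -0.0]
contact_force: [-0.6, -0.1, 0.4]
opening: 50.1
{'t': 32.9, 'joint_positions': [-0.121, 0.456, -0.459, 1.459, 0.206, 1.274, -2.152], 'tcp_pos': [600.062, 252.366, 290.196], 'tcp_rot': [0.0, 0.714, -0.7, -0.0], 'contact_force': [-0.6, -0.128, 0.369], 'opening': 50.074}
```

View pics/m10.png

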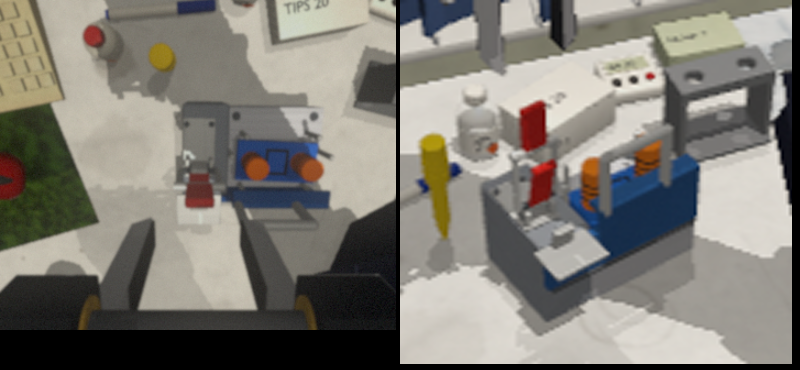

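```bash
python3 -m handwheel '{"delta_pos":[[0,0,-0.6],[0,0,-1.1],[0,0,-1.3],[0,0,-1.3],[0,0,-1.3],[0,0,-1.3],[0,0,-1.3],[0,0,-1.3],[0,0,-1.3]],"rot":[[0,0,0],[0,0,0],[0,0,0],[0,0,0],[0,0,0],[0,0,0],[0,0,0],[0,0,0],[0,0,0]],"claw":[50,50,50,50,0,0,0,0,0]}'
```

```text
t: 34.12
tcp_pos: [600.5, 251.7, 213.0]
tcp_rot: [-0.0, 0.712, -0.702, 0.0]
contact_force: [-0.9, -3.7, 6.0]
opening: 21.5
```

```bash
python3 -m handwheel '{"delta_pos":[[-0.13,0,-0.01],[-0.27,0,-0.03],[-0.42,0,-0.07],[-0.57,0,-0.12],[-0.71,0,-0.19],[-0.84,0,-0.27],[-0.96,0,-0.37],[-1.08,0,-0.475]],"rot":[[0,0,0],[0,0,0],[0,0,0],[0,0,0],[0,0,0],[0,0,0],[0,0,0],[0,0,0]],"claw":[0,0,0,0,0,0,0,0]}'
```

```text
t: 35.12
tcp_pos: [535.6, 251.4, 184.1]
tcp_rot: [0.0, 0.712, -0.702, 0.001]
contact_force: [3.1, -5.4, 1.7]
opening: 21.5
```

Low forces; continue, then let go.

```bash
python3 -m handwheel '{"delta_pos":[[-0.08,0,-0.09],[-0.15,0,-0.18],[-0.22,0,-0.28],[-0.275,0,-0.38],[-0.275,0,-0.38],[-0.275,0,-0.38],[-0.275,0,-0.38],[-0.275,0,-0.38],[-0.275,0,-0.38]],"rot":[[0,0,0],[0,0,0],[0,0,0],[0,0,0],[0,0,0],[0,0,0],[0,0,0],[0,0,0],[0,0,0]],"claw":[0,0,0,0,0,50,50,50,50]}'
python3 -m handwheel '{"delta_pos":[[0,0,0],[0,0,1],[0,0,1.8],[0,0,1.8],[0,0,1.8],[0,0,1.8]],"rot":[[0,0,0],[0,0,0],[0,0,0],[0,0,0],[0,0,0],[0,0,0]],"claw":[50,50,50,50,50,50]}'
python3 - <<'E'
from h import *
st(); shot('wrist','w11'); shot('scene','s11')
a=cv2.imread('pics/w11.png')[60:340,140:420]; b=cv2.imread('pics/s11.png')[140:250,200:320]
a=cv2.resize(a,None,fx=1.4,fy=1.4); b=cv2.resize(b,None,fx=3.3,fy=3.3,interpolation=cv2.INTER_CUBIC)
c=np.zeros((400,800,3),np.uint8); c[:a.shape[0],:a.shape[1]]=a; c[:b.shape[0],400:400+b.shape[1]]=b; cv2.imwrite('pics/m11.png',c)
E
```

```text
t: 36.25
tcp_pos: [518.8, 252.5, 161.2]
tcp_rot: [-0.0, 0.712, -0.702, -0.0]
contact_force: [0.3, 0.1, -0.3]
opening: 49.9
t: 37.0
tcp_pos: [518.4, 252.1, 267.9]
tcp_rot: [0.001, 0.712, -0.702, -0.0]
contact_force: [-0.2, 0.4, -0.8]
opening: 49.7
{'t': 37.0, 'joint_positions': [-0.115, 0.335, -0.49, 1.68, 0.168, 1.17, -2.204], 'tcp_pos': [518.403, 252.073, 267.86], 'tcp_rot': [0.001, 0.712, -0.702, -0.0], 'contact_force': [-0.162, 0.428, -0.802], 'opening': 49.707}
```

View pics/m11.png

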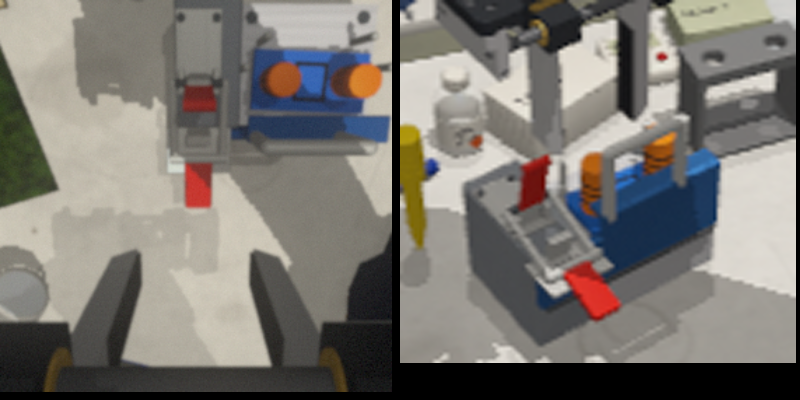

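```bash
python3 -m handwheel '{"delta_pos":[[0.5,0,0],[0.75,0,0],[0.75,0,-0.8],[0.75,0,-1.55],[0.75,0,-1.55],[0.75,0,-1.55],[0.95,0,-1.55],[1.12,0,-1.55],[1.29,0,-1.55],[1.4,0,-1.56],[1.51,0,-1.57],[1.62,0,-1.6],[1.73,0,-1.65],[1.73,0,-1.65]],"rot":[[0,0,0],[0,0,0],[0,0,0],[0,0,0],[0,0,0],[0,0,0],[0,0,0],[0,0,0],[0,0,0],[0,0,0],[0,0,0],[0,0,0],[0,0,0],[0,0,0]],"claw":[0,0,0,0,0,0,0,0,0,0,0,0,0,0]}'
```

```text
t: 38.85
tcp_pos: [623.1, 252.1, 169.7]
tcp_rot: [-0.0, 0.712, -0.702, 0.0]
contact_force: [-0.2, -0.7, 1.2]
opening: 0.9
```

```bash
python3 -m handwheel '{"delta_pos":[[0.1,0,-0.07],[0.19,0,-0.15],[0.26,0,-0.24],[0.33,0,-0.34],[0.36,0,-0.42],[0.385,0,-0.49],[0.4,0,-0.57],[0.41,0,-0.65],[0.41,0,-0.68],[0.41,0,-0.68]],"rot":[[0,0,0],[0,0,0],[0,0,0],[0,0,0],[0,0,0],[0,0,0],[0,0,0],[0,0,0],[0,0,0],[0,0,0]],"claw":[0,0,0,0,0,0,0,0,0,0]}'
```

```text
t: 40.1
tcp_pos: [647.5, 252.5, 131.7]
tcp_rot: [-0.001, 0.712, -0.702, 0.0]
contact_force: [-12.3, -5.5, 30.8]
opening: 0.2
```

```bash
python3 -m handwheel '{"delta_pos":[[0,0,0.5],[0,0,1.5],[-0.5,0,2.3],[-1.5,0,2.3],[-2,0,2.3],[-2,0,2.3],[-2,0,2.3]],"rot":[[0,0,0],[0,0,0],[0,0,0],[0,0,0],[0,0,0],[0,0,0],[0,0,0]],"claw":[0,0,0,0,0,0,0]}'
python3 - <<'E'
from h import *
st(); shot('wrist','w12'); shot('scene','s12')
a=cv2.imread('pics/w12.png')[20:300,140:420]; b=cv2.imread('pics/s12.png')[140:250,200:320]
a=cv2.resize(a,None,fx=1.4,fy=1.4); b=cv2.resize(b,None,fx=3.3,fy=3.3,interpolation=cv2.INTER_CUBIC)
c=np.zeros((400,800,3),np.uint8); c[:a.shape[0],:a.shape[1]]=a; c[:b.shape[0],400:400+b.shape[1]]=b; cv2.imwrite('pics/m12.png',c)
E
```

```text
t: 40.98
tcp_pos: [528.0, 252.0, 267.3]
tcp_rot: [-0.0, 0.712, -0.702, 0.0]
contact_force: [0.4, -0.1, 1.2]
opening: 0.2
{'t': 40.975, 'joint_positions': [-0.113, 0.351, -0.488, 1.661, 0.176, 1.173, -2.202], 'tcp_pos': [527.952, 252.012, 267.33], 'tcp_rot': [-0.0, 0.712, -0.702, 0.0], 'contact_force': [0.419, -0.053, 1.208], 'opening': 0.245}
```

View pics/m12.png

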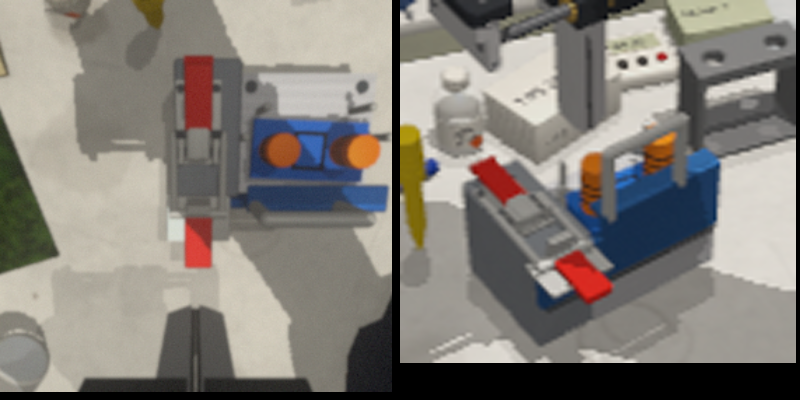

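Run:
```python
from h import *
P=[]
for f in('w12','s12'):
    K,R,t,_=cam(f);P.append(K@np.c_[R,t])
def tri(a,b):
    X=cv2.triangulatePoints(P[0],P[1],np.array([[140+a[0]/1.4],[20+a[1]/1.4]]),np.array([[200+(b[0]-400)/3.3],[140+b[1]/3.3]])).ravel();return (X[:3]/X[3]).round(1)
print('lever tip L/R corners',tri((185,57),(471,164)),tri((212,57),(492,157)))
print('tab end',tri((186,267),(588,300)),tri((211,266),(610,290)))
print('handle bar ends',tri((222,219),(606,148)),'bed',w2px('s12',[[667,252,105],[566.5,209,166],[566.5,147,166]]).round(1))
```

```text
lever tip L/R corners [665.8 259.6 108.8] [666.9 241.3 105.5]
tab end [513.5 258.2  98.7] [514.5 239.   96.2]
handle bar ends [559.2 220.8 182.1] bed [[223.7 189.4]
 [261.6 187. ]
 [284.1 176.8]]
```

```bash
python3 -c "
from h import *
print(arm.finish_job()); st()"
```

```text
the job is handed in; nothing more can be done
None
the job is handed in; nothing more can be done
```

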